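# Fit the drying cup that nests and shut the pod

## Task

Only one of the three drying cups in the wooden caddy nests fully in the red drying pod that stands on the blue mat, and they look alike from above: try them in turn until you find the one whose flange sits flat on the pod, leave it there and shut that pod's lid fully. The two cups that are not used belong back in caddy slots, hanging flat; leave the other pod's lid and everything else on the table where they are.

Things in the scene. Friction and masses are not known exactly. Their poses are not given: they have to be found in the camera images.
- mat_mid (a point): centre of the round blue service mat, 170 mm wide and 2 mm thick, fixed; the pod standing on it is the one to fill. The other pod stands off to the side.
- well_1 (a point): pod 1: centre of its well mouth (rim bevelled 3 mm), level with the pod's flat top, 58 mm above the table; axes as the pod. A cup that is home rests its flange flat on the pod's top, grip point 26 mm above this point; one that does not nest stops 10 mm or more higher
- dryer_1: drying pod 1: red box 96 x 96 x 58 mm, fixed to the table, round well in its top, white lid hinged along its x axis at y = -48 mm, z = 58 mm. The two pods look alike but their wells differ in width and depth. Origin: centre of its underside; x, y along its sides
- lid_1 (a joint): hinged lid of pod 1: hollow box 96 x 96 mm and 53 mm tall, 3 mm walls, 70 g. 0 = shut flat on the pod, grows as it opens (rad); starts open at 1.75 to 2.1, leaning out to the pod's -y side. The hinge is stiff (about 0.08 N m): the lid stays where it is left and must be pushed all the way
- lidtop_1 (a point): outer far corner line of lid 1, middle of the free edge, where its outer (top) face ends: 96 mm from the hinge along the lid and 53 mm up from its rim; when shut it is 53 mm above the well mouth at pod y = +48 mm
- well_2 (a point): pod 2: centre of its well mouth (rim bevelled 3 mm), level with the pod's flat top, 58 mm above the table; axes as the pod. A cup that is home rests its flange flat on the pod's top, grip point 26 mm above this point; one that does not nest stops 10 mm or more higher
- dryer_2: drying pod 2: red box 96 x 96 x 58 mm, fixed to the table, round well in its top, white lid hinged along its x axis at y = -48 mm, z = 58 mm. The two pods look alike but their wells differ in width and depth. Origin: centre of its underside; x, y along its sides
- lid_2 (a joint): hinged lid of pod 2: hollow box 96 x 96 mm and 53 mm tall, 3 mm walls, 70 g. 0 = shut flat on the pod, grows as it opens (rad); starts open at 1.75 to 2.1, leaning out to the pod's -y side. The hinge is stiff (about 0.08 N m): the lid stays where it is left and must be pushed all the way
- lidtop_2 (a point): outer far corner line of lid 2, middle of the free edge, where its outer (top) face ends: 96 mm from the hinge along the lid and 53 mm up from its rim; when shut it is 53 mm above the well mouth at pod y = +48 mm
- cup_1_grip (a point): grip point of loose drying cup 1: on its centre line, half-way up the upright blue grip tab, 26 mm above the flange's underside (22 mm above its top face). The tab is 30 mm long (cup x), 12 mm thick (cup y), 40 mm tall; z up
- cup_1: drying cup 1, loose, about 60 g; the three are alike from above: grey round flange 68 mm wide, 4 mm thick, blue tab on it. Under the flange is a centred round body with a tapered foot, hidden in the caddy; bodies differ in diameter (38 to 48 mm) and length (20 to 36 mm). Origin: centre of the flange's underside
- cup_2_grip (a point): grip point of loose drying cup 2: on its centre line, half-way up the upright blue grip tab, 26 mm above the flange's underside (22 mm above its top face). The tab is 30 mm long (cup x), 12 mm thick (cup y), 40 mm tall; z up
- cup_2: drying cup 2, loose, about 60 g; the three are alike from above: grey round flange 68 mm wide, 4 mm thick, blue tab on it. Under the flange is a centred round body with a tapered foot, hidden in the caddy; bodies differ in diameter (38 to 48 mm) and length (20 to 36 mm). Origin: centre of the flange's underside
- cup_3_grip (a point): grip point of loose drying cup 3: on its centre line, half-way up the upright blue grip tab, 26 mm above the flange's underside (22 mm above its top face). The tab is 30 mm long (cup x), 12 mm thick (cup y), 40 mm tall; z up
- cup_3: drying cup 3, loose, about 60 g; the three are alike from above: grey round flange 68 mm wide, 4 mm thick, blue tab on it. Under the flange is a centred round body with a tapered foot, hidden in the caddy; bodies differ in diameter (38 to 48 mm) and length (20 to 36 mm). Origin: centre of the flange's underside
- caddy_top (a point): centre of the top face of the fixed wooden caddy, 250 mm (its x) x 90 mm (its y) x 48 mm tall. Three round slots 52 mm wide, 42 mm deep, at x = -80, 0 and +80 mm; any cup hangs in any slot by its flange, flat on the top
- mug: white ceramic mug, 80 mm wide, 95 mm tall; origin under its base. Bystander: leave it.
- dispenser: yellow plastic dome dispenser, 72 mm wide, 78 mm tall; origin under its base. Bystander: leave it.
- mirror: steel dental mirror lying flat, about 180 mm long along its x; origin near the middle of the handle. Bystander: leave it.
- brush: small green brush, 130 mm long, lying flat; origin under its middle. Bystander: leave it.
- jar: small capped jar, 52 mm wide, 70 mm tall; origin under its base. Bystander: leave it.
Mind the look-alikes: they are no part of the job. What is shaped like the cup_3 but green or purple is not meant.

How it is judged (in metres and radians):
On the way:
1. the nesting cup sits home in the pod on the mat while its lid is still open (((horizontal distance between well_1 and mat_mid below 0.05 m and horizontal distance between cup_3_grip and well_1 below 0.006 m and z of cup_3_grip in the frame of well_1 between 0.022 and 0.03 m and angle between cup_3_grip's own z axis and vertical below 0.1 rad and value of joint lid_1 above 1 rad) or (horizontal distance between well_2 and mat_mid below 0.05 m and horizontal distance between cup_2_grip and well_2 below 0.006 m and z of cup_2_grip in the frame of well_2 between 0.022 and 0.03 m and angle between cup_2_grip's own z axis and vertical below 0.1 rad and value of joint lid_2 above 1 rad))), for 0.2 s.
At the end, for the whole second after the job is handed in: The one nesting cup is home in the pod on the mat (flange within 4 mm of flat on the pod's top, within 6 mm of the well's centre), that pod's lid is shut (under 0.06 rad), the other two cups hang flat in caddy slots (flanges within 5 mm of the caddy's top), and all cups are at rest (((horizontal distance between well_1 and mat_mid below 0.05 m and horizontal distance between cup_3_grip and well_1 below 0.006 m and z of cup_3_grip in the frame of well_1 between 0.022 and 0.03 m and angle between cup_3_grip's own z axis and vertical below 0.1 rad and value of joint lid_1 below 0.06 rad and z of cup_1_grip in the frame of caddy_top between 0.021 and 0.031 m and x of cup_1_grip in the frame of caddy_top between -0.095 and 0.095 m and y of cup_1_grip in the frame of caddy_top between -0.015 and 0.015 m and angle between each of cup_1_grip, cup_2_grip's own z axis and vertical below 0.12 rad and z of cup_2_grip in the frame of caddy_top between 0.021 and 0.031 m and x of cup_2_grip in the frame of caddy_top between -0.095 and 0.095 m and y of cup_2_grip in the frame of caddy_top between -0.015 and 0.015 m) or (horizontal distance between well_2 and mat_mid below 0.05 m and horizontal distance between cup_2_grip and well_2 below 0.006 m and z of cup_2_grip in the frame of well_2 between 0.022 and 0.03 m and angle between cup_2_grip's own z axis and vertical below 0.1 rad and value of joint lid_2 below 0.06 rad and z of cup_1_grip in the frame of caddy_top between 0.021 and 0.031 m and x of cup_1_grip in the frame of caddy_top between -0.095 and 0.095 m and y of cup_1_grip in the frame of caddy_top between -0.015 and 0.015 m and angle between each of cup_1_grip, cup_3_grip's own z axis and vertical below 0.12 rad and z of cup_3_grip in the frame of caddy_top between 0.021 and 0.031 m and x of cup_3_grip in the frame of caddy_top between -0.095 and 0.095 m and y of cup_3_grip in the frame of caddy_top between -0.015 and 0.015 m)) and linear speed of each of cup_1, cup_2, cup_3 below 0.02 m/s); the robot touches nothing.
It fails at once if the mug, dispenser, mirror, brush or jar is moved over 30 mm (distance of any of mug, dispenser, mirror, brush, jar from where it was at the start of the episode above 0.03 m).
It fails at once if the lid of the pod that is not on the mat is moved (over 20 mm) ((horizontal distance between well_1 and mat_mid above 0.05 m and distance of lidtop_1 from where it was at the start of the episode above 0.02 m) or (horizontal distance between well_2 and mat_mid above 0.05 m and distance of lidtop_2 from where it was at the start of the episode above 0.02 m)).
It also fails if it takes over 72 s, if anything falls off the work surface, if the arm or the gripper's body presses on something with over 40 N, if the wrist force passes 120 N, or if a joint passes its speed limit or range.

## Robot

A 6-joint arm with a two-finger parallel gripper is mounted at the origin on the work surface. World frame = base frame: x ahead of the robot, y to its left, z up, the work surface at z = 0. Lengths are in m, angles in degrees, forces in N, time in s.
With the tool pointing down it reaches from about 0.375 to 0.9 m from the base axis. Payload 3.1 kg.
Tool frame: the origin (TCP) lies on the centre line of the jaws, within the pads' length; the fingertips stand 25 mm ahead of it and the grasp point (between the pads) lies 6 mm ahead of it; z points along the fingers, y is the line along which they close (so a half turn about z gives the same grasp; the last joint's range is limited). The gripper opens to 87 mm and grips with 3 to 60 N. Pads are 19 mm wide; open, the fingers measure 117 mm over their backs; the gripper's body (75 mm by 190 mm) begins 51 mm behind the grasp point.
Start: joints at [-84.253, 30.224, 82.088, -0, 67.689, -10.227], TCP at [0.172, -0.601, 0.225] pointing down, gripper open.
Joint ranges: [-176.69, 176.69], [-43.24, 126.21], [12.49, 139.97], [-82, 262], [0, 151.66], [-163.58, 163.58]. Speed limits (degrees/s): [159.86, 159.86, 180, 180, 180, 180].

## Interface

Orientations are given as a 3x3 rotation matrix whose columns are the frame's x, y, z axes.
In Python, from rig import bot, cams, models gives the robot as it stands. The module is installed in compiled form; this text tells all that it offers.
- The arm moves only by the shell command python3 -m handwheel 'ROWS' [OPENING]. ROWS is JSON, a list of rows, each a list of 6 numbers: the shift along the world's x, y, z each as a share of 1 m, from -1 to 1, then the turn, a rotation vector about the world's x, y, z each as a share of 2 rad, from -1 to 1. In form: [[dx, dy, dz, wx, wy, wz], ...]. A call has exactly 8 rows; each row is the pose to reach, as a shift and turn from the pose commanded when the call began; what a row does not reach only later rows make up. A row lasts 1/12 s, in which the tool goes at most 41.7 mm and 7.16 degrees, less where a joint would pass 70% of its speed; a pose out of reach is approached as far as the arm can. A call with a number of a shift or a turn outside -1 to 1 is refused whole. A call with a gripper value outside its range is refused whole. OPENING is the opening, from -1 (shut) to 1 (fully open), so that 0 is half open, set as the call begins (- or left out, the last holds). The fingers move at their own pace and stop on an object; the grip force is fixed at half the most. Time passes only in rows, so rows that repeat a pose let the fingers close, or fill a call up. It gives the time, the measured TCP pose, the force, the opening and the grip force at its end, in the units of the state.
- bot.read_state(): the state, without advancing time (a new reading comes with each control period).
- cams.capture(name): name is "scene" or "top"; returns (picture, depth): 420x560x3 uint8, blue, green, red; 420x560 float32, m along the optical axis (not along the pixel's ray), 0 where there is no reading.
- cams.calibration(name): a dict with "mtx" (3x3 intrinsics, pixels), "R" (3x3) and "t" (3): a world point X has camera coordinates R X + t. Camera axes: x right, y down, z forward; pixel columns grow to the right and rows downward; lengths in m; the calibration is good to about 2 mm. A picture is of the moment at which its call begins. calibration takes no time and is no camera call.
- bot.hand_in(): hands the job in; it is judged then, once.
Trained networks look in the newest picture that a camera, given by its name, has taken for a name from the list of things; names that differ only in an ending like _2 or _b are one class to them, and where a whole thing is asked for, a point or a joint stands for the part that bears it (a point fixed in the world has none). Each returns a list of dicts, best first, with "conf" (0 to 1); they miss things now and then, are a little off and sometimes report something else, mostly with a low value. They report only what shows in the picture. A call takes as long as a camera call. They do not tell look-alikes from the thing itself.
- models.spot_in(query, camera): "position" ([column, row] in pixels, amid what is visible of it).
- models.tip_of(query, camera): "position" ([column, row] in pixels: a listed point, or the origin of a listed thing).
The state is a dict: "time_s": time; "joint_positions": joint angles; "qvel": joint speeds; "tau": joint torques, N m; "position": TCP position; "tcp_rot": TCP orientation; "force": force on the tool from outside, world axes, zero at the start; "moment": the same for the moment, N m; "opening": opening from 0.0 (shut) to 1.0 (fully open); "grasp_force": force on a finger pad.
Only numpy, scipy, OpenCV 4.12 (cv2) and the standard library are available. Lean on these libraries where they do the work, as an engineer would, in place of code of your own. Each camera call takes 0.05 s, during which the arm holds its last target. There are 200 camera calls.

## Working session

There is one attempt and no reset: what is moved stays moved. The work goes in short steps, Python scripts to look and compute and a shell command to move; the robot and the scene stay as the last step left them, time stands still between calls to the robot, and variables do not carry over. Pictures are saved under pics/ and viewed, at most 10 in all, crops included, and the job is handed in when it is done.

```bash
mkdir -p pics
cat > h.py <<'E'
import numpy as np, cv2
from rig import bot, cams, models
def world(cam,px,depth=None,z=None):
    c=cams.calibration(cam);K,R,t=map(np.array,(c["mtx"],c["R"],c["t"]))
    t=t.ravel();px=np.atleast_2d(px).astype(float)
    ray=np.c_[px,np.ones(len(px))]@np.linalg.inv(K).T
    C=-R.T@t; d=ray@R
    if z is not None: s=((z-C[2])/d[:,2])[:,None]
    else: s=np.atleast_1d(depth)[:,None]
    return C+s*d
E
python3 - <<'E'
from h import *
ims=[]
for c in ["scene","top"]:
    p,d=cams.capture(c); np.save(c+".npy",d); cv2.imwrite(f"pics/{c}0.png",p)
    for q in ["mat_mid","well_1","cup_1_grip","caddy_top","lidtop_1"]:
        r=models.tip_of(q,c)
        print(c,q,[(np.round(x["position"]).astype(int).tolist(),round(x["conf"],2)) for x in r])
s=bot.read_state();print(s["time_s"],s["position"],s["tcp_rot"])
E
```

```text
scene mat_mid []
scene well_1 [([186, 340], 0.94), ([281, 240], 0.76), ([313, 150], 0.73)]
scene cup_1_grip [([310, 150], 0.77)]
scene caddy_top [([334, 166], 0.58), ([336, 162], 0.4), ([367, 142], 0.28)]
scene lidtop_1 [([255, 272], 0.98), ([144, 376], 0.6)]
top mat_mid []
top well_1 [([297, 177], 0.94), ([410, 186], 0.8)]
top cup_1_grip [([181, 220], 0.61)]
top caddy_top [([185, 195], 0.55)]
top lidtop_1 [([459, 173], 0.8), ([345, 170], 0.77), ([184, 196], 0.65)]
0.6 [ 0.17201848 -0.60084957  0.22466054] [[ 9.61395138e-01  2.75171561e-01  2.84264778e-06]
 [ 2.75171561e-01 -9.61395138e-01 -3.67451183e-05]
 [-7.37830381e-06  3.61087939e-05 -9.99999999e-01]]
```

View pics/top0.png

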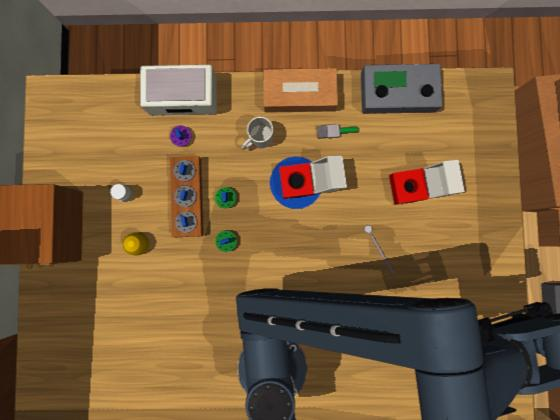

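View pics/scene0.png

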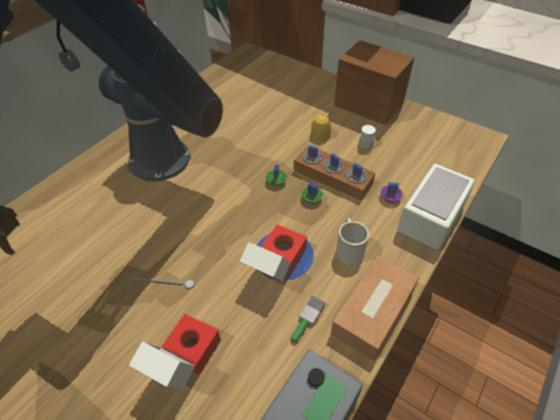

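The top view shows the caddy at (185,195) with cups at rows 170, 195 and 222. The mat pod's well is at (297,180) with its lid leaning right, and the other pod's is at (410,186). The mug sits at (259,132), the green look-alikes at (227,197) and (227,241), and the mirror at (380,250). Next I'll measure metric positions from both cameras.

```bash
cat > meas.py <<'E'
from h import *
from scipy import ndimage
def cloud(c):
    p=cv2.imread(f"pics/{c}0.png");d=np.load(c+".npy")
    v,u=np.mgrid[:420,:560]
    P=world(c,np.c_[u.ravel(),v.ravel()],d.ravel()).reshape(420,560,3)
    return p,d,P,cv2.cvtColor(p,cv2.COLOR_BGR2HSV)
def comps(c,mask,P,mn,name):
    l,n=ndimage.label(mask)
    for i in range(1,n+1):
        m=l==i
        if m.sum()<mn: continue
        Q=P[m]; r=cv2.minAreaRect((Q[:,:2]*1000).astype(np.float32))
        v,u=np.nonzero(m)
        print(c,name,m.sum(),"px",u.mean().round(1),v.mean().round(1),"med",np.median(Q,0).round(4),"zr",np.percentile(Q[:,2],[5,95]).round(3),"rect",np.round(r[0],1),np.round(r[1],1),round(r[2],1))
if __name__=="__main__":
  for c in ["top","scene"]:
    p,d,P,H=cloud(c)
    h,s,v=H[...,0],H[...,1],H[...,2]; z=P[...,2]
    red=((h<6)|(h>174))&(s>180)
    ok=d>0
    comps(c,red&ok&(abs(z-.058)<.008),P,30,"red")
    comps(c,(h>105)&(h<128)&(s>130)&ok&(z>.06)&(z<.12),P,8,"tab")
    comps(c,(h>100)&(h<125)&(s>150)&(z<.02)&ok,P,60,"mat")
    comps(c,(s<90)&(v>60)&ok&(abs(z-.052)<.008),P,15,"flange")
    comps(c,(h>5)&(h<22)&(s>80)&(z>.035)&(z<.06)&ok,P,60,"caddy")
    comps(c,(s<60)&(v>150)&ok&(z>.1),P,40,"white")
E
python3 meas.py
```

```text
top red 697 px 296.1 180.1 med [ 0.5791 -0.0799  0.0573] zr [0.052 0.063] rect [579.1 -83. ] [96.5 93.2] 7.0
top red 804 px 410.4 185.5 med [ 0.5555 -0.4323  0.0568] zr [0.052 0.062] rect [ 556.5 -433.3] [95.9 95.1] 8.4
top tab 33 px 178.0 133.0 med [0.7307 0.2819 0.0633] zr [0.061 0.067] rect [731.2 281.7] [30.9 11.4] 26.6
top tab 57 px 182.7 168.9 med [0.6138 0.2615 0.089 ] zr [0.068 0.096] rect [614.8 263. ] [11.2 29. ] 82.6
top tab 55 px 183.4 194.7 med [0.5352 0.26   0.0885] zr [0.068 0.096] rect [536.  261.9] [13.3 28.8] 74.4
top tab 27 px 224.1 196.6 med [0.529  0.1395 0.0642] zr [0.061 0.067] rect [530.6 140. ] [27.9  9.9] 7.7
top tab 51 px 184.0 221.0 med [0.4559 0.2571 0.0898] zr [0.07  0.095] rect [456.2 259. ] [29.1 13. ] 10.6
top tab 31 px 224.5 240.8 med [0.3946 0.1376 0.0643] zr [0.061 0.068] rect [395.2 138.2] [ 9.8 28.5] 17.8
top mat 795 px 289.4 185.7 med [ 0.5516 -0.0604  0.0014] zr [-0.005  0.007] rect [577.  -72.6] [165.7 142.4] 12.2
top flange 20 px 210.0 109.1 med [0.806  0.182  0.0518] zr [0.046 0.059] rect [808.4 183.5] [13.7 39.5] 26.8
top flange 20 px 158.2
[... 4901 characters left out ...]
133.4] 35.0
scene caddy 917 px 333.9 171.0 med [0.5579 0.2311 0.0467] zr [0.038 0.05 ] rect [535.8 259.6] [252.4  96.8] 2.0
scene caddy 239 px 353.4 339.2 med [ 0.87   -0.2166  0.0472] zr [0.036 0.058] rect [ 869.2 -216.3] [119.6   5.2] 0.0
scene white 4759 px 510.9 32.1 med [0.7862 1.1494 0.1841] zr [0.181 0.187] rect [ 784.6 1177.8] [405.8 427.8] 89.8
scene white 2497 px 439.9 194.6 med [0.8731 0.266  0.1141] zr [0.106 0.118] rect [869.4 276.8] [221.5 129.6] 89.8
scene white 800 px 260.6 259.0 med [ 0.5941 -0.2012  0.1291] zr [0.118 0.141] rect [ 592.5 -201.4] [98.1 48.6] 8.2
scene white 1230 px 153.9 363.5 med [ 0.5723 -0.537   0.141 ] zr [0.133 0.149] rect [ 570.5 -532.5] [98.4 60.6] 7.7
```

```bash
cat > m2.py <<'E'
from meas import *
out=[]
for c in ["top","scene"]:
    p,d,P,H=cloud(c); h,s,v=H[...,0],H[...,1],H[...,2]; z=P[...,2]
    # tabs top face
    for (x,y) in [(.4565,.26),(.536,.262),(.617,.2645)]:
        m=(z>.082)&(z<.1)&(np.hypot(P[...,0]-x,P[...,1]-y)<.025)
        Q=world(c,np.argwhere(m)[:,::-1],z=.092)[:,:2]
        q=Q-Q.mean(0);w,V=np.linalg.eigh(q.T@q);a=np.degrees(np.arctan2(V[1,1],V[0,1]))
        r=cv2.minAreaRect((Q*1000).astype(np.float32))
        print(c,"tab",m.sum(),Q.mean(0).round(4),"ang",(a+90)%180-90,np.round(r[1],1),r[2])
        m=(abs(z-.052)<.006)&(np.hypot(P[...,0]-x,P[...,1]-y)<.045)&(s<90)
    for n,(x,y) in enumerate([(.577,-.083),(.556,-.433)]):
        # rectified view at z=.058, 0.5 mm / px
        g=np.mgrid[-60:60.1:.5,-60:60.1:.5]
        X=np.stack([x+g[0]/1000,y+g[1]/1000,np.full(g[0].shape,.058)],-1)
        k=cams.calibration(c);Y=X@np.array(k["R"]).T+np.array(k["t"]).ravel()
        U=Y@np.array(k["mtx"]).T;U=(U[...,:2]/U[...,2:]).astype(np.float32)
        out.append(cv2.remap(p,U[...,0],U[...,1],cv2.INTER_CUBIC))
        Pz=P
        t=(s>60)&((h<10)|(h>170))&(abs(z-.058)<.005)
        wpx=(abs(z-.058)<.006)&(np.abs(P[...,0]-x)<.07)&(np.abs(P[...,1]-y)<.07)&((h<8)|(h>172))&(s>150)
        dark=(z<.05)&(np.hypot(P[...,0]-x,P[...,1]-y)<.04)
        Q=world(c,np.argwhere(dark)[:,::-1],z=.058)
        print(c,"well",n+1,dark.sum(),Q.mean(0).round(4),"minmax",Q.min(0).round(4),Q.max(0).round(4))
cv2.imwrite("pics/rect.png",np.vstack([np.hstack(out[:2]),np.hstack(out[2:])]))
E
python3 m2.py
```

```text
top tab 44 [0.4562 0.2581] ang 12.339294838085436 [29.4 13.5] 11.447161674499512
top tab 44 [0.5357 0.2604] ang -14.13101101189497 [13.2 29.1] 76.06364440917969
top tab 43 [0.6149 0.2631] ang -10.590958811103519 [13.1 29.1] 78.86286926269531
top well 1 226 [ 0.5782 -0.0848  0.058 ] minmax [ 0.5538 -0.1192  0.058 ] [ 0.6037 -0.0513  0.058 ]
top well 2 146 [ 0.5568 -0.4335  0.058 ] minmax [ 0.5301 -0.4534  0.058 ] [ 0.589  -0.4012  0.058 ]
scene tab 44 [0.4598 0.2524] ang 0.9551251510026759 [32.9 21.6] 7.007177829742432
scene tab 42 [0.5379 0.2543] ang -21.921702886414693 [18.9 32.3] 68.99516296386719
scene tab 43 [0.6184 0.257 ] ang -25.522593757837257 [18.4 36.2] 65.01173400878906
scene well 1 207 [ 0.5815 -0.0891  0.058 ] minmax [ 0.5575 -0.1122  0.058 ] [ 0.605  -0.0645  0.058 ]
scene well 2 219 [ 0.5595 -0.4382  0.058 ] minmax [ 0.5398 -0.4577  0.058 ] [ 0.5783 -0.4188  0.058 ]
```

View pics/rect.png

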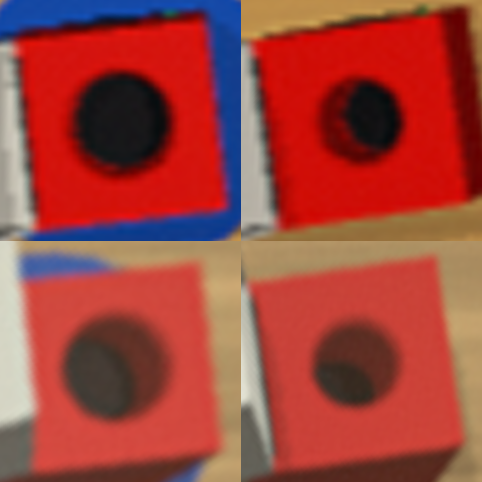

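The rectified crops show the mat pod's well centred near (120,122) in both views, giving a well at about (0.5785, -0.0835) with pod yaw about 7°. I'll go for the nearest cup (A) at (0.456, 0.259), tab yaw 12°.

```bash
python3 -m handwheel '[[0.04,0.02,0,0,0,0],[0.06,0.06,0,0,0,-0.035],[0.08,0.10,0,0,0,-0.035],[0.11,0.13,0,0,0,-0.035],[0.14,0.16,0,0,0,-0.035],[0.17,0.19,0,0,0,-0.035],[0.19,0.22,0,0,0,-0.035],[0.21,0.25,0,0,0,-0.035]]' 1
python3 -m handwheel '[[0.01,0.04,0,0,0,0],[0.02,0.08,0,0,0,0],[0.03,0.12,0,0,0,0],[0.04,0.16,0,0,0,0],[0.05,0.20,0,0,0,0],[0.06,0.24,0,0,0,0],[0.07,0.28,0,0,0,0],[0.07,0.32,0,0,0,0]]'
```

```text
time_s: 1.27
position: [0.3834, -0.3496, 0.225]
tcp_rot: [[0.978, 0.207, 0.001], [0.207, -0.978, -0.001], [0.001, 0.001, -1.0]]
force: [0.4, -0.1, 0.1]
opening: 0.997
grasp_force: 0.0
time_s: 1.93
position: [0.4542, -0.0293, 0.2253]
tcp_rot: [[0.978, 0.207, 0.004], [0.207, -0.978, -0.001], [0.004, 0.002, -1.0]]
force: [1.2, 0.1, 0.4]
opening: 0.999
grasp_force: 0.0
```

```bash
python3 -m handwheel '[[0,0.04,0,0,0,0],[0,0.08,0,0,0,0],[0,0.12,0,0,0,0],[0.001,0.16,-0.02,0,0,0],[0.002,0.2,-0.04,0,0,0],[0.003,0.24,-0.06,0,0,0],[0.003,0.27,-0.075,0,0,0],[0.003,0.29,-0.085,0,0,0]]'
python3 -m handwheel '[[0,0,-0.005,0,0,0],[0,0,-0.005,0,0,0],[0,0,-0.005,0,0,0],[0,0,-0.005,0,0,0],[0,0,-0.005,0,0,0],[0,0,-0.005,0,0,0],[0,0,-0.005,0,0,0],[0,0,-0.005,0,0,0]]'
```

```text
time_s: 2.6
position: [0.4542, 0.2625, 0.1381]
tcp_rot: [[0.978, 0.21, -0.001], [0.21, -0.978, 0.001], [-0.001, -0.001, -1.0]]
force: [0.4, 0.8, -0.8]
opening: 1.002
grasp_force: 0.0
time_s: 3.27
position: [0.4554, 0.2587, 0.1351]
tcp_rot: [[0.978, 0.206, 0.001], [0.206, -0.978, 0.0], [0.001, -0.0, -1.0]]
force: [0.9, 0.8, -0.4]
opening: 0.999
grasp_force: 0.0
```

```bash
python3 -m handwheel '[[0.001,0,-0.02,0,0,0],[0.001,0,-0.04,0,0,0],[0.001,0,-0.053,0,0,0],[0.001,0,-0.053,0,0,0],[0.001,0,-0.053,0,0,0],[0.001,0,-0.053,0,0,0],[0.001,0,-0.053,0,0,0],[0.001,0,-0.053,0,0,0]]'
python3 -m handwheel '[[0,0,0,0,0,0],[0,0,0,0,0,0],[0,0,0,0,0,0],[0,0,0,0,0,0],[0,0,0,0,0,0],[0,0,0,0,0,0],[0,0,0,0,0,0],[0,0,0,0,0,0]]' -1
```

```text
time_s: 3.93
position: [0.4567, 0.2594, 0.0826]
tcp_rot: [[0.978, 0.207, 0.002], [0.207, -0.978, 0.001], [0.002, -0.0, -1.0]]
force: [-0.1, -0.3, 0.3]
opening: 0.999
grasp_force: 0.0
time_s: 4.6
position: [0.456, 0.2591, 0.0816]
tcp_rot: [[0.978, 0.207, -0.0], [0.207, -0.978, -0.0], [-0.0, 0.0, -1.0]]
force: [0.0, -0.2, 0.6]
opening: 0.476
grasp_force: 0.0
```

```bash
python3 -m handwheel '[[0,0,0,0,0,0],[0,0,0,0,0,0],[0,0,0,0,0,0],[0,0,0,0,0,0],[0,0,0,0,0,0],[0,0,0,0,0,0],[0,0,0.02,0,0,0],[0,0,0.05,0,0,0]]'
python3 -m handwheel '[[0,0,0.03,0,0,0],[0.01,-0.03,0.03,0,0,0.06],[0.02,-0.06,0.03,0,0,0.12],[0.03,-0.09,0.03,0,0,0.18],[0.04,-0.12,0.03,0,0,0.24],[0.05,-0.15,0.03,0,0,0.3],[0.06,-0.18,0.03,0,0,0.36],[0.07,-0.21,0.03,0,0,0.42]]'
```

```text
time_s: 5.27
position: [0.4543, 0.2585, 0.1298]
tcp_rot: [[0.978, 0.207, -0.006], [0.207, -0.978, -0.002], [-0.006, 0.001, -1.0]]
force: [0.1, -0.1, -0.7]
opening: 0.136
grasp_force: 30.0
time_s: 5.93
position: [0.5261, 0.0477, 0.1616]
tcp_rot: [[0.493, 0.87, -0.0], [0.87, -0.493, 0.0], [-0.0, -0.0, -1.0]]
force: [0.5, 0.7, -0.3]
opening: 0.137
grasp_force: 30.0
```

```bash
python3 -m handwheel '[[0.01,-0.03,0,0,0,0.06],[0.02,-0.06,0,0,0,0.12],[0.03,-0.09,0,0,0,0.18],[0.04,-0.11,0,0,0,0.24],[0.05,-0.13,0,0,0,0.3],[0.0525,-0.1325,0,0,0,0.316],[0.0525,-0.1325,0,0,0,0.316],[0.0525,-0.1325,-0.02,0,0,0.316]]'
python3 -m handwheel '[[0,0,-0.01,0,0,0],[0,0,-0.01,0,0,0],[0,0,-0.01,0,0,0],[0,0,-0.01,0,0,0],[0,0,-0.01,0,0,0],[0,0,-0.01,0,0,0],[0,0,-0.01,0,0,0],[0,0,-0.01,0,0,0]]'
```

```text
time_s: 6.6
position: [0.581, -0.0843, 0.1444]
tcp_rot: [[-0.108, 0.994, 0.007], [0.994, 0.108, -0.002], [-0.003, 0.007, -1.0]]
force: [-0.0, -0.1, -0.4]
opening: 0.134
grasp_force: 30.0
time_s: 7.27
position: [0.5788, -0.0834, 0.1321]
tcp_rot: [[-0.11, 0.994, 0.001], [0.994, 0.11, -0.0], [-0.0, 0.001, -1.0]]
force: [-0.0, -0.1, -0.1]
opening: 0.135
grasp_force: 30.0
```

```bash
python3 -m handwheel '[[0,0,-0.003,0,0,0],[0,0,-0.006,0,0,0],[0,0,-0.009,0,0,0],[0,0,-0.012,0,0,0],[0,0,-0.014,0,0,0],[0,0,-0.016,0,0,0],[0,0,-0.018,0,0,0],[0,0,-0.018,0,0,0]]'
```

```text
time_s: 7.93
position: [0.5783, -0.0833, 0.1131]
tcp_rot: [[-0.11, 0.994, -0.001], [0.994, 0.11, 0.0], [0.0, -0.001, -1.0]]
force: [0.7, -0.1, -0.2]
opening: 0.132
grasp_force: 30.0
```

```bash
python3 -m handwheel '[[0,0,-0.002,0,0,0],[0,0,-0.003,0,0,0],[0,0,-0.004,0,0,0],[0,0,-0.005,0,0,0],[0,0,-0.006,0,0,0],[0,0,-0.007,0,0,0],[0,0,-0.007,0,0,0],[0,0,-0.007,0,0,0]]'
```

```text
time_s: 8.6
position: [0.5785, -0.0833, 0.1066]
tcp_rot: [[-0.11, 0.994, -0.0], [0.994, 0.11, 0.0], [0.0, -0.0, -1.0]]
force: [-0.1, -0.2, -0.6]
opening: 0.133
grasp_force: 30.0
```

```bash
python3 -m handwheel '[[0,0,-0.002,0,0,0],[0,0,-0.003,0,0,0],[0,0,-0.004,0,0,0],[0,0,-0.005,0,0,0],[0,0,-0.006,0,0,0],[0,0,-0.007,0,0,0],[0,0,-0.007,0,0,0],[0,0,-0.007,0,0,0]]'
```

```text
time_s: 9.27
position: [0.5789, -0.0834, 0.1036]
tcp_rot: [[-0.11, 0.994, 0.002], [0.994, 0.11, -0.001], [-0.001, 0.002, -1.0]]
force: [-5.8, 2.1, 22.7]
opening: 0.132
grasp_force: 30.0
```

Cup A is blocked about 12 mm above home with 23 N of force, so it doesn't nest. I'll return it to its slot.

```bash
python3 -m handwheel '[[0,0,0.03,0,0,0],[0,0,0.06,0,0,0],[-0.01,0.03,0.06,0,0,-0.06],[-0.02,0.06,0.06,0,0,-0.12],[-0.03,0.09,0.06,0,0,-0.18],[-0.04,0.12,0.06,0,0,-0.24],[-0.05,0.15,0.06,0,0,-0.3],[-0.06,0.18,0.06,0,0,-0.36]]'
python3 -m handwheel '[[-0.015,0.04,0,0,0,-0.06],[-0.03,0.08,0,0,0,-0.12],[-0.04,0.11,0,0,0,-0.18],[-0.05,0.13,0,0,0,-0.24],[-0.06,0.15,0,0,0,-0.3],[-0.0622,0.1625,0,0,0,-0.36],[-0.0622,0.1625,0,0,0,-0.38],[-0.0622,0.1625,-0.01,0,0,-0.38]]'
```

```text
time_s: 9.93
position: [0.5178, 0.0979, 0.1597]
tcp_rot: [[0.578, 0.816, 0.0], [0.816, -0.578, 0.0], [0.0, 0.0, -1.0]]
force: [0.6, 0.4, -0.1]
opening: 0.139
grasp_force: 30.0
time_s: 10.6
position: [0.4572, 0.2606, 0.1508]
tcp_rot: [[0.98, 0.201, 0.004], [0.201, -0.98, 0.001], [0.004, -0.0, -1.0]]
force: [-0.1, -0.5, -0.6]
opening: 0.131
grasp_force: 30.0
```

```bash
python3 -m handwheel '[[0,0,-0.015,0,0,0],[0,0,-0.03,0,0,0],[0,0,-0.04,0,0,0],[0,0,-0.05,0,0,0],[0,0,-0.058,0,0,0],[0,0,-0.063,0,0,0],[0,0,-0.066,0,0,0],[0,0,-0.066,0,0,0]]'
```

```text
time_s: 11.27
position: [0.4562, 0.259, 0.0831]
tcp_rot: [[0.98, 0.199, -0.001], [0.199, -0.98, -0.0], [-0.001, 0.0, -1.0]]
force: [0.1, 0.3, -0.6]
opening: 0.133
grasp_force: 30.0
```

```bash
python3 -m handwheel '[[0,0,0,0,0,0],[0,0,0,0,0,0],[0,0,0,0,0,0],[0,0,0,0,0,0],[0,0,0,0,0,0],[0,0,0.03,0,0,0],[0,0,0.05,0,0,0],[0.03,0.001,0.05,0,0,-0.06]]' 0
python3 -m handwheel '[[0.03,0.001,0,0,0,-0.06],[0.0497,0.0012,0,0,0,-0.12],[0.0497,0.0012,0,0,0,-0.1625],[0.0497,0.0012,0,0,0,-0.1625],[0.0497,0.0012,-0.01,0,0,-0.1625],[0.0497,0.0012,-0.03,0,0,-0.1625],[0.0497,0.0012,-0.052,0,0,-0.1625],[0.0497,0.0012,-0.052,0,0,-0.1625]]'
```

```text
time_s: 11.93
position: [0.4819, 0.2604, 0.1366]
tcp_rot: [[0.997, 0.081, -0.003], [0.081, -0.997, -0.0], [-0.003, 0.0, -1.0]]
force: [-0.4, 0.3, -0.1]
opening: 0.495
grasp_force: 0.0
time_s: 12.6
position: [0.5315, 0.2604, 0.0775]
tcp_rot: [[0.971, -0.24, -0.01], [-0.24, -0.971, -0.003], [-0.009, 0.005, -1.0]]
force: [-1.3, -0.7, -0.1]
opening: 0.499
grasp_force: 0.0
```

```bash
python3 -m handwheel '[[0,0,0,0,0,0],[0,0,0,0,0,0],[0,0,0,0,0,0],[0,0,0,0,0,0],[0,0,0,0,0,0],[0,0,0,0,0,0],[0,0,0,0,0,0],[0,0,0,0,0,0]]' -1
python3 -m handwheel '[[0,0,0.02,0,0,0],[0,0,0.05,0,0,0],[0,0,0.078,0,0,0.06],[0.003,-0.03,0.078,0,0,0.12],[0.006,-0.06,0.078,0,0,0.18],[0.01,-0.09,0.078,0,0,0.24],[0.015,-0.12,0.078,0,0,0.3],[0.02,-0.15,0.078,0,0,0.36]]'
```

```text
time_s: 13.27
position: [0.5365, 0.2615, 0.0824]
tcp_rot: [[0.97, -0.242, 0.001], [-0.242, -0.97, 0.0], [0.001, -0.001, -1.0]]
force: [-1.6, -0.8, 4.7]
opening: 0.134
grasp_force: 30.0
time_s: 13.93
position: [0.5557, 0.1101, 0.1595]
tcp_rot: [[0.886, 0.464, -0.0], [0.464, -0.886, -0.0], [-0.0, -0.0, -1.0]]
force: [1.2, -0.7, -0.4]
opening: 0.137
grasp_force: 30.0
```

```bash
python3 -m handwheel '[[0.003,-0.03,0,0,0,0.06],[0.006,-0.06,0,0,0,0.12],[0.01,-0.09,0,0,0,0.18],[0.014,-0.12,0,0,0,0.24],[0.018,-0.15,0,0,0,0.3],[0.02,-0.175,0,0,0,0.36],[0.0225,-0.1947,0,0,0,0.42],[0.0225,-0.1947,0,0,0,0.48]]'
python3 -m handwheel '[[0,0,0,0,0,0.06],[0,0,0,0,0,0.12],[0,0,-0.01,0,0,0.123],[0,0,-0.02,0,0,0.123],[0,0,-0.026,0,0,0.123],[0,0,-0.032,0,0,0.123],[0,0,-0.037,0,0,0.123],[0,0,-0.042,0,0,0.123]]'
```

```text
time_s: 14.6
position: [0.5795, -0.0878, 0.1595]
tcp_rot: [[0.132, 0.991, 0.002], [0.991, -0.132, -0.002], [-0.002, 0.002, -1.0]]
force: [0.4, 0.8, -0.4]
opening: 0.132
grasp_force: 30.0
time_s: 15.27
position: [0.5784, -0.0832, 0.1167]
tcp_rot: [[-0.11, 0.994, -0.001], [0.994, 0.11, 0.0], [0.0, -0.001, -1.0]]
force: [0.2, -0.1, -0.3]
opening: 0.133
grasp_force: 30.0
```

```bash
python3 -m handwheel '[[0,0,-0.003,0,0,0],[0,0,-0.006,0,0,0],[0,0,-0.009,0,0,0],[0,0,-0.011,0,0,0],[0,0,-0.013,0,0,0],[0,0,-0.014,0,0,0],[0,0,-0.014,0,0,0],[0,0,-0.014,0,0,0]]'
```

```text
time_s: 15.93
position: [0.5786, -0.0834, 0.1037]
tcp_rot: [[-0.111, 0.994, 0.0], [0.994, 0.111, -0.0], [-0.0, 0.0, -1.0]]
force: [-0.3, -0.2, -0.7]
opening: 0.133
grasp_force: 30.0
```

```bash
python3 -m handwheel '[[0,0,-0.001,0,0,0],[0,0,-0.002,0,0,0],[0,0,-0.003,0,0,0],[0,0,-0.004,0,0,0],[0,0,-0.005,0,0,0],[0,0,-0.006,0,0,0],[0,0,-0.006,0,0,0],[0,0,-0.006,0,0,0]]'
```

```text
time_s: 16.6
position: [0.5784, -0.0833, 0.0975]
tcp_rot: [[-0.111, 0.994, -0.0], [0.994, 0.111, 0.0], [0.0, -0.0, -1.0]]
force: [-0.5, -0.4, -0.4]
opening: 0.134
grasp_force: 30.0
```

Cup B has passed the point where A stopped. I'll keep lowering it gently.

```bash
python3 -m handwheel '[[0,0,-0.001,0,0,0],[0,0,-0.002,0,0,0],[0,0,-0.003,0,0,0],[0,0,-0.004,0,0,0],[0,0,-0.005,0,0,0],[0,0,-0.005,0,0,0],[0,0,-0.005,0,0,0],[0,0,-0.005,0,0,0]]'
```

```text
time_s: 17.27
position: [0.5785, -0.0833, 0.0926]
tcp_rot: [[-0.111, 0.994, -0.0], [0.994, 0.111, 0.0], [0.0, -0.0, -1.0]]
force: [-0.0, 0.7, 0.0]
opening: 0.131
grasp_force: 30.0
```

```bash
python3 -m handwheel '[[0,0,-0.001,0,0,0],[0,0,-0.001,0,0,0],[0,0,-0.001,0,0,0],[0,0,-0.001,0,0,0],[0,0,-0.001,0,0,0],[0,0,-0.001,0,0,0],[0,0,0.03,0,0,0],[0,0,0.07,0,0,0]]' 0
python3 -m handwheel '[[-0.03,0.02,0.03,0,0,0],[-0.06,0.04,0.06,0,0,0],[-0.09,0.06,0.06,0,0,0],[-0.12,0.09,0.06,0,0,0],[-0.14,0.12,0.06,0,0,0],[-0.14,0.15,0.06,0,0,0],[-0.14,0.18,0.06,0,0,0],[-0.14,0.18,0.06,0,0,0]]'
python3 - <<'E'
from h import *
ims=[]
for c in ["scene","top"]:
    p,d=cams.capture(c); np.save(c+".npy",d); cv2.imwrite(f"pics/{c}0.png",p)
    k=cams.calibration(c); X=np.array(k["R"])@[.5785,-.0835,.07]+np.array(k["t"]).ravel()
    u=np.array(k["mtx"])@X; u,v=(u[:2]/u[2]).astype(int)
    ims.append(cv2.resize(p[v-50:v+50,u-50:u+50],(390,390),interpolation=cv2.INTER_CUBIC))
cv2.imwrite("pics/chk1.png",np.hstack(ims))
from meas import cloud
for c in ["scene","top"]:
    p,d,P,H=cloud(c);m=np.hypot(P[...,0]-.5785,P[...,1]+.0835)
    s=H[...,1];z=P[...,2]
    f=(m<.045)&(s<90)&(abs(z-.062)<.02);print(c,"flange",f.sum(),np.median(P[f],0),np.percentile(z[f],[10,90]))
    Q=(P[f][:,:2]*1000).astype(np.float32);print(cv2.minEnclosingCircle(Q))
    t=(m<.03)&(z>.092);print("tab",t.sum(),np.median(P[t],0),np.percentile(z[t],[50,90]))
E
```

```text
time_s: 17.93
position: [0.5757, -0.0825, 0.1599]
tcp_rot: [[-0.11, 0.994, -0.009], [0.994, 0.111, 0.003], [0.004, -0.009, -1.0]]
force: [1.0, -0.5, 0.3]
opening: 0.492
grasp_force: 0.0
time_s: 18.6
position: [0.4374, 0.1006, 0.2231]
tcp_rot: [[-0.115, 0.993, 0.001], [0.993, 0.115, 0.002], [0.002, 0.001, -1.0]]
force: [-0.2, -0.4, -0.5]
opening: 0.501
grasp_force: 0.0
scene flange 325 [ 0.58419175 -0.0910114   0.06157759] [0.05926149 0.06489726]
((577.2181396484375, -88.26691436767578), 39.70378494262695)
tab 52 [ 0.58066804 -0.08832599  0.10057484] [0.10057484 0.1031294 ]
top flange 292 [ 0.57499846 -0.08242883  0.06149638] [0.05725753 0.06518886]
((578.3002319335938, -83.24176025390625), 32.59475326538086)
tab 43 [ 0.57884334 -0.08374791  0.10068725] [0.10068725 0.10404865]
```

View pics/chk1.png

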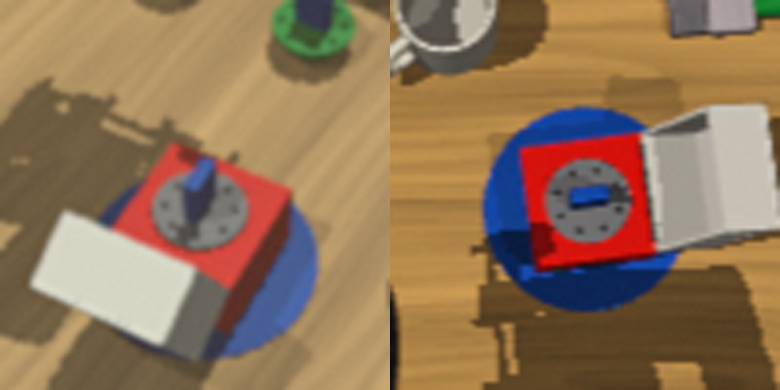

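The cup sits flat in the mat pod: flange z is about 0.0615, centred at (0.578, -0.083), and the lid behind it is still open at about 2.05 rad. Next I'll close the fingers, go round behind the lid and push it over.

```bash
python3 -m handwheel '[[0.016,-0.034,0,0,0,0],[0.032,-0.068,0,0,0,0],[0.048,-0.102,0,0,0,0],[0.064,-0.136,0,0,0,0],[0.08,-0.17,0,0,0,0],[0.096,-0.206,0,0,0,0],[0.112,-0.24,0,0,0,0],[0.128,-0.275,0,0,0,0]]' -1
python3 -m handwheel '[[0.016,-0.034,0,0,0,0],[0.032,-0.069,0,0,0,0],[0.032,-0.069,0,0,0,0],[0.032,-0.069,-0.03,0,0,0],[0.032,-0.069,-0.06,0,0,0],[0.032,-0.069,-0.09,0,0,0],[0.032,-0.069,-0.103,0,0,0],[0.032,-0.069,-0.103,0,0,0]]'
```

```text
time_s: 19.37
position: [0.5664, -0.1821, 0.2223]
tcp_rot: [[-0.108, 0.994, -0.001], [0.994, 0.108, -0.0], [-0.0, -0.001, -1.0]]
force: [-0.0, -0.8, 0.1]
opening: 0.029
grasp_force: 0.0
time_s: 20.03
position: [0.595, -0.2474, 0.1151]
tcp_rot: [[-0.109, 0.994, -0.008], [0.994, 0.109, 0.005], [0.005, -0.008, -1.0]]
force: [-0.5, -0.5, 0.4]
opening: 0.006
grasp_force: 0.0
```

```bash
python3 -m handwheel '[[-0.001,0.008,0,0,0,0],[-0.002,0.016,0,0,0,0],[-0.003,0.024,0.005,0,0,0],[-0.004,0.032,0.012,0,0,0],[-0.005,0.04,0.02,0,0,0],[-0.006,0.047,0.03,0,0,0],[-0.0066,0.0536,0.038,0,0,0],[-0.0066,0.0536,0.038,0,0,0]]'
```

```text
time_s: 20.7
position: [0.5931, -0.1924, 0.1607]
tcp_rot: [[-0.113, 0.994, 0.004], [0.994, 0.113, -0.002], [-0.002, 0.004, -1.0]]
force: [0.5, 0.4, 0.6]
opening: 0.006
grasp_force: 0.0
```

```bash
python3 -m handwheel '[[-0.001,0.010,0.006,0,0,0],[-0.0026,0.021,0.011,0,0,0],[-0.004,0.033,0.014,0,0,0],[-0.0054,0.044,0.0165,0,0,0],[-0.007,0.056,0.0165,0,0,0],[-0.0083,0.068,0.0155,0,0,0],[-0.0083,0.068,0.0155,0,0,0],[-0.0083,0.068,0.0155,0,0,0]]'
```

```text
time_s: 21.37
position: [0.5833, -0.1247, 0.1728]
tcp_rot: [[-0.112, 0.994, -0.001], [0.994, 0.112, 0.0], [0.0, -0.001, -1.0]]
force: [-0.3, -0.1, -0.9]
opening: 0.007
grasp_force: 0.0
```

Run:
```python
from h import *
ims=[]
for c in ["scene","top"]:
    p,d=cams.capture(c)
    k=cams.calibration(c); X=np.array(k["R"])@[.585,-.12,.1]+np.array(k["t"]).ravel()
    u=np.array(k["mtx"])@X; u,v=(u[:2]/u[2]).astype(int)
    ims.append(cv2.resize(p[v-60:v+60,u-60:u+60],(390,390),interpolation=cv2.INTER_CUBIC))
cv2.imwrite("pics/lid1.png",np.hstack(ims))
```

```text
(no output)
```

View pics/lid1.png

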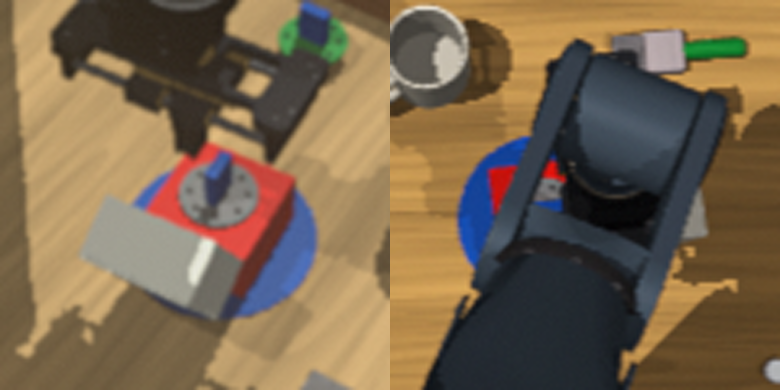

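The lid's position is unclear in this crop, so I'll measure a pod-frame profile from depth.

```bash
cat > prof.py <<'E'
from h import *
def prof():
  for c in ["scene","top"]:
    p,d=cams.capture(c);H=cv2.cvtColor(p,cv2.COLOR_BGR2HSV)
    v,u=np.mgrid[:420,:560];P=world(c,np.c_[u.ravel(),v.ravel()],d.ravel())
    a=np.radians(7);q=P[:,:2]-[.5785,-.0835]
    X=q@[np.cos(a),np.sin(a)];Y=q@[-np.sin(a),np.cos(a)];Z=P[:,2]
    s=H[...,1].ravel();val=H[...,2].ravel();ok=d.ravel()>0
    for n,m in (("lid",(s<40)&(val>90)),("dark",(val<80))):
        m=m&ok&(abs(X)<.042)&(Z>.065)&(Z<.24)&(Y>-.2)&(Y<.08)
        for y0 in np.arange(-.2,.08,.01):
            k=m&(Y>=y0)&(Y<y0+.01)
            if k.sum()>5: print(c,n,round(y0*1000),k.sum(),"z",(np.percentile(Z[k],[2,50,98])*1000).round(),"x",(np.percentile(X[k],[2,98])*1000).round())
prof()
E
python3 prof.py
```

```text
scene lid -150 18 z [116. 118. 122.] x [-34.  39.]
scene lid -140 149 z [113. 121. 127.] x [-40.  40.]
scene lid -130 155 z [121. 126. 132.] x [-39.  41.]
scene lid -120 145 z [127. 132. 135.] x [-40.  39.]
scene lid -110 153 z [132. 137. 142.] x [-40.  39.]
scene lid -100 54 z [137. 140. 144.] x [-39.  39.]
scene dark -60 49 z [177. 191. 207.] x [-7. 11.]
scene dark -50 8 z [176. 183. 188.] x [8. 9.]
scene dark -20 13 z [66. 82. 97.] x [3. 7.]
scene dark -10 9 z [67. 82. 92.] x [5. 6.]
scene dark 0 13 z [67. 79. 92.] x [5. 6.]
top lid -140 20 z [114. 119. 124.] x [-42. -15.]
top lid -130 11 z [120. 125. 127.] x [-41. -24.]
```

Run:
```python
from h import *
p,d=cams.capture("scene"); k=cams.calibration("scene")
s=bot.read_state(); print(s["time_s"],s["position"],s["opening"])
p=cv2.resize(p[150:320,170:370],None,fx=3.5,fy=3.5,interpolation=cv2.INTER_CUBIC)
for z,col in ((0,(0,255,0)),(.025,(0,255,255)),(-.045,(255,0,255))):
    X=np.array(s["position"])-[0,0,z]; Y=np.array(k["R"])@X+np.array(k["t"]).ravel();u=np.array(k["mtx"])@Y;u=u[:2]/u[2];print(z,u)
    cv2.circle(p,tuple(int(a) for a in (u-[170,150])*3.5),4,col,-1)
cv2.imwrite("pics/g.png",p)
```

```text
21.6167 [ 0.58379254 -0.12641855  0.17302049] 0.0020098710284221903
0 [274.49390784 226.35127589]
0.025 [274.73052082 232.51048618]
-0.045 [274.04641811 214.70278858]
```

View pics/g.png

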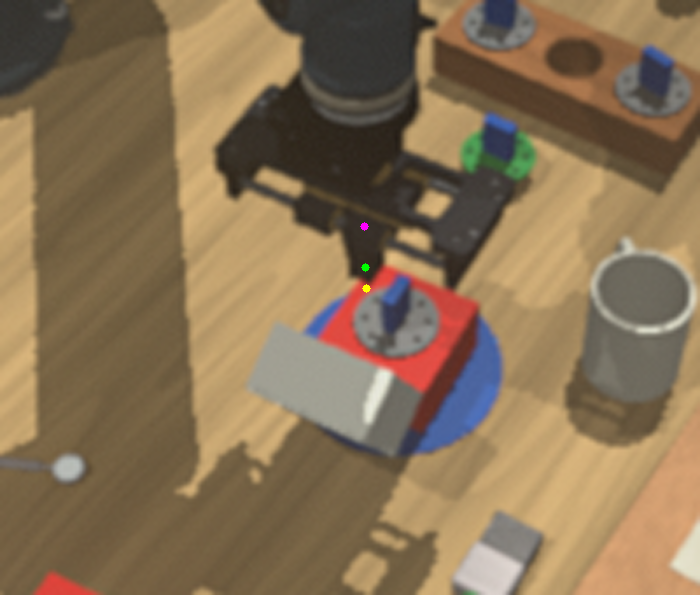

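The image shows the shut finger above the pod, and the lid is still at about 2.05 rad, so the finger rode over it. I'll check how far the tip really reaches, go back behind the lid, and push lower.

```bash
cat > tip.py <<'E'
from h import *
s=bot.read_state();T=np.array(s["position"])
p,d=cams.capture("scene")
v,u=np.mgrid[:420,:560];P=world("scene",np.c_[u.ravel(),v.ravel()],d.ravel())-T
m=(np.hypot(P[:,0],P[:,1])<.03)&(abs(P[:,2])<.06)&(d.ravel()>0)
for z in np.arange(-.04,.06,.01):
    k=m&(P[:,2]>=z)&(P[:,2]<z+.01)
    if k.sum(): print(round(z*1000),k.sum(),(P[k].min(0)*1000).round(),(P[k].max(0)*1000).round(),np.median(p.reshape(-1,3)[k],0))
E
python3 tip.py
python3 -m handwheel '[[0,0,0.04,0,0,0],[0.005,-0.04,0.04,0,0,0],[0.01,-0.08,0.04,0,0,0],[0.014,-0.11,0.02,0,0,0],[0.016,-0.134,0,0,0,0],[0.016,-0.134,-0.03,0,0,0],[0.016,-0.134,-0.06,0,0,0],[0.016,-0.134,-0.07,0,0,0]]'
python3 tip.py
```

```text
-10 8 [ -8. -13.  -3.] [ 9.  4. -0.] [ 55.   69.5 150. ]
0 29 [ -7. -15.   0.] [11. 10. 10.] [40. 50. 83.]
10 21 [ -7. -13.  10.] [10. -1. 20.] [35. 44. 52.]
20 22 [ -9. -15.  21.] [11. -7. 30.] [35.  44.  53.5]
30 8 [-11. -15.  31.] [ 12. -10.  40.] [41.5 56.5 69. ]
40 1 [-14. -14.  48.] [-14. -14.  48.] [56. 79. 95.]
time_s: 22.33
position: [0.5967, -0.2595, 0.0985]
tcp_rot: [[-0.109, 0.994, -0.007], [0.994, 0.109, 0.004], [0.005, -0.006, -1.0]]
force: [-0.5, 0.7, -0.5]
opening: 0.005
grasp_force: 0.0
-10 6 [ -5. -12.  -3.] [ 8.  2. -0.] [55.  78.5 92. ]
0 17 [ -8. -14.   1.] [10.  3. 10.] [38. 51. 62.]
10 5 [ -7. -12.  10.] [ 10. -11.  15.] [31. 39. 45.]
50 1 [-11. -13.  52.] [-11. -13.  52.] [48. 52. 57.]
```

```bash
sed -i 's/<.03)&(abs/<.05)\&(abs/' tip.py; python3 -m handwheel '[[0,0,0,0,0,0],[0,0,0,0,0,0],[0,0,0,0,0,0],[0,0,0,0,0,0],[0,0,0,0,0,0],[0,0,0,0,0,0],[0,0,0,0,0,0],[0,0,0,0,0,0]]' 0
python3 tip.py
```

```text
time_s: 23.05
position: [0.5998, -0.2597, 0.1035]
tcp_rot: [[-0.111, 0.994, 0.0], [0.994, 0.111, -0.0], [-0.0, 0.0, -1.0]]
force: [-0.1, 0.8, 0.7]
opening: 0.472
grasp_force: 0.0
-10 8 [-27. -15.  -7.] [29. 44. -0.] [ 63.  90. 108.]
0 25 [-26. -17.   0.] [30. -1. 10.] [40. 56. 67.]
10 29 [-28. -16.  11.] [28. 47. 20.] [ 85. 124. 147.]
20 18 [-29. -16.  20.] [-10.  49.  29.] [38.  49.5 59. ]
30 9 [-29. -16.  30.] [-21.   2.  40.] [36. 42. 48.]
40 9 [-26. -10.  44.] [-21.  -3.  49.] [33. 40. 48.]
50 7 [-29. -16.  51.] [-25. -10.  60.] [31. 39. 47.]
```

```bash
python3 -m handwheel '[[-0.0015,0.012,0,0,0,0],[-0.0027,0.022,0,0,0,0],[-0.0035,0.029,0.004,0,0,0],[-0.0043,0.036,0.01,0,0,0],[-0.005,0.042,0.016,0,0,0],[-0.0055,0.046,0.02,0,0,0],[-0.0055,0.046,0.02,0,0,0],[-0.0055,0.046,0.02,0,0,0]]'
python3 prof.py | grep lid
```

```text
time_s: 23.77
position: [0.5946, -0.2133, 0.1237]
tcp_rot: [[-0.111, 0.994, 0.001], [0.994, 0.111, -0.0], [-0.001, 0.001, -1.0]]
force: [0.9, -2.1, 1.8]
opening: 0.498
grasp_force: 1.0
scene lid -160 14 z [207. 216. 230.] x [ 6. 29.]
scene lid -140 7 z [214. 217. 226.] x [22. 29.]
scene lid -130 8 z [157. 215. 227.] x [-17.  28.]
scene lid -120 68 z [ 84. 114. 214.] x [-31.  41.]
scene lid -110 35 z [ 65.  72. 125.] x [-40.  40.]
scene lid -100 9 z [143. 146. 152.] x [-8. -1.]
scene lid -90 12 z [145. 148. 150.] x [-8. -0.]
top lid -110 6 z [142. 145. 149.] x [ 9. 18.]
top lid -100 7 z [138. 152. 209.] x [ 7. 37.]
top lid -90 14 z [143. 148. 152.] x [28. 42.]
top lid -80 29 z [144. 150. 156.] x [17. 41.]
top lid -70 9 z [147. 152. 155.] x [10. 36.]
top lid -10 7 z [65. 66. 68.] x [-29.  23.]
top lid 0 8 z [65. 66. 68.] x [-30.  16.]
```

Contact now: the lid is up to about 100°. I'll continue along the arc.

```bash
python3 -m handwheel '[[-0.001,0.009,0.007,0,0,0],[-0.002,0.018,0.0145,0,0,0],[-0.0035,0.029,0.02,0,0,0],[-0.005,0.0395,0.0255,0,0,0],[-0.006,0.051,0.0285,0,0,0],[-0.0077,0.0625,0.031,0,0,0],[-0.009,0.074,0.0305,0,0,0],[-0.0106,0.0863,0.03,0,0,0]]'
python3 prof.py | grep lid
```

```text
time_s: 24.53
position: [0.5834, -0.126, 0.1535]
tcp_rot: [[-0.111, 0.994, 0.0], [0.994, 0.111, -0.0], [-0.0, 0.0, -1.0]]
force: [0.5, -0.5, -0.5]
opening: 0.504
grasp_force: 0.4
scene lid -90 132 z [ 94. 100. 227.] x [-41.  40.]
scene lid -80 174 z [101. 108. 237.] x [-39.  41.]
scene lid -70 132 z [111. 120. 127.] x [-41.  41.]
scene lid -60 181 z [121. 129. 161.] x [-40.  40.]
scene lid -50 109 z [130. 137. 145.] x [-40.  40.]
scene lid -40 89 z [142. 149. 167.] x [-22.  41.]
scene lid -30 31 z [150. 156. 161.] x [-26.  42.]
scene lid -10 9 z [147. 149. 152.] x [-37.  20.]
scene lid 0 8 z [134. 140. 142.] x [-36. -20.]
top lid -20 12 z [151. 157. 162.] x [-11.  30.]
top lid -10 57 z [142. 150. 235.] x [-10.  33.]
top lid 0 25 z [132. 140. 146.] x [-1. 20.]
```

```bash
python3 -m handwheel '[[-0.0014,0.0115,-0.003,0,0,0],[-0.0028,0.023,-0.007,0,0,0],[-0.004,0.033,-0.013,0,0,0],[-0.0053,0.043,-0.02,0,0,0],[-0.0063,0.0515,-0.026,0,0,0],[-0.0072,0.059,-0.032,0,0,0],[-0.0072,0.059,-0.034,0,0,0],[-0.0072,0.059,-0.034,0,0,0]]'
python3 prof.py | grep lid
```

```text
time_s: 25.3
position: [0.5754, -0.0676, 0.118]
tcp_rot: [[-0.112, 0.994, -0.003], [0.994, 0.112, 0.001], [0.001, -0.002, -1.0]]
force: [0.3, -0.1, 0.0]
opening: 0.499
grasp_force: 0.0
scene lid -60 252 z [ 67.  93. 113.] x [-40.  39.]
scene lid -50 130 z [ 66. 110. 114.] x [-40.  41.]
scene lid -40 100 z [107. 111. 115.] x [-38.  40.]
scene lid -30 84 z [108. 112. 202.] x [-41.  39.]
scene lid -20 60 z [109. 112. 203.] x [-41.  41.]
scene lid -10 87 z [110. 113. 116.] x [-41.  40.]
scene lid 0 81 z [110. 114. 141.] x [-40.  41.]
scene lid 10 56 z [111. 114. 118.] x [-41.  39.]
scene lid 20 65 z [110. 115. 132.] x [-24.  41.]
scene lid 30 46 z [112. 115. 118.] x [-28.  41.]
scene lid 40 7 z [111. 115. 116.] x [-31.  38.]
top lid -50 7 z [104. 109. 116.] x [-41. -29.]
```

```bash
python3 -m handwheel '[[0,0,-0.002,0,0,0],[0,0,-0.004,0,0,0],[0,0,-0.005,0,0,0],[0,0,-0.006,0,0,0],[0,0,-0.007,0,0,0],[0,0,-0.008,0,0,0],[0,0,-0.009,0,0,0],[0,0,-0.009,0,0,0]]'
```

```text
time_s: 26.07
position: [0.5765, -0.0685, 0.1133]
tcp_rot: [[-0.111, 0.994, 0.001], [0.994, 0.111, -0.0], [-0.001, 0.001, -1.0]]
force: [-4.7, 2.7, 20.1]
opening: 0.501
grasp_force: 9.4
```

```bash
python3 -m handwheel '[[0,0,0.03,0,0,0],[0,0,0.07,0,0,0],[0,0,0.11,0,0,0],[-0.03,0,0.14,0,0,0],[-0.06,0,0.15,0,0,0],[-0.09,0,0.15,0,0,0],[-0.12,0,0.15,0,0,0],[-0.15,0,0.15,0,0,0]]'
python3 -m handwheel '[[0,-0.04,0,0,0,0],[0,-0.08,0,0,0,0],[0,-0.12,0,0,0,0],[0,-0.15,0,0,0,0],[0,-0.18,0,0,0,0],[0,-0.2,0,0,0,0],[0,-0.2,0,0,0,0],[0,-0.2,0,0,0,0]]'
python3 prof.py | grep lid
python3 - <<'E'
from meas import *
for c in ["scene","top"]:
    p,d=cams.capture(c); np.save(c+".npy",d); cv2.imwrite(f"pics/{c}0.png",p)
p,d,P,H=cloud("top")
for x,y in [(.4563,.259),(.6162,.2638)]:
    f=(np.hypot(P[...,0]-x,P[...,1]-y)<.04)&(H[...,1]<90);print(np.percentile(P[f][:,2],[5,50,95]))
cv2.imwrite("pics/end.png",np.hstack([cv2.imread("pics/scene0.png")[100:420,120:420],p[60:380,130:480]]))
E
```

```text
time_s: 26.73
position: [0.4249, -0.0686, 0.2605]
tcp_rot: [[-0.111, 0.994, 0.001], [0.994, 0.111, -0.001], [-0.001, 0.001, -1.0]]
force: [-0.7, -0.2, 0.5]
opening: 0.501
grasp_force: 0.0
time_s: 27.4
position: [0.4258, -0.2692, 0.2598]
tcp_rot: [[-0.108, 0.994, -0.001], [0.994, 0.108, 0.001], [0.001, -0.001, -1.0]]
force: [0.6, 0.9, 0.0]
opening: 0.495
grasp_force: 0.0
scene lid -60 161 z [ 66.  90. 112.] x [-38.  42.]
scene lid -50 217 z [ 67. 105. 113.] x [-41.  40.]
scene lid -40 101 z [108. 110. 114.] x [-40.  40.]
scene lid -30 102 z [107. 111. 115.] x [-39.  40.]
scene lid -20 97 z [107. 111. 114.] x [-40.  39.]
scene lid -10 97 z [107. 111. 115.] x [-40.  40.]
scene lid 0 99 z [107. 111. 115.] x [-39.  40.]
scene lid 10 85 z [108. 111. 114.] x [-38.  40.]
scene lid 20 86 z [108. 111. 114.] x [-39.  39.]
scene lid 30 91 z [107. 111. 114.] x [-40.  39.]
scene lid 40 47 z [107. 110. 112.] x [-40.  40.]
top lid -50 79 z [103. 110. 115.] x [-40.  39.]
top lid -40 94 z [105. 110. 115.] x [-39.  40.]
top lid -30 94 z [104. 111. 116.] x [-40.  39.]
top lid -20 94 z [104. 111. 117.] x [-40.  40.]
top lid -10 93 z [106. 111. 117.] x [-40.  38.]
top lid 0 96 z [104. 111. 117.] x [-40.  40.]
top lid 10 93 z [104. 111. 116.] x [-40.  40.]
top lid 20 93 z [104. 110. 115.] x [-39.  39.]
top lid 30 95 z [104. 110. 116.] x [-41.  40.]
top lid 40 66 z [ 88. 110. 117.] x [-39.  38.]
[0.04557938 0.05160338 0.05675197]
[0.04530421 0.05089946 0.05702204]
```

View pics/end.png

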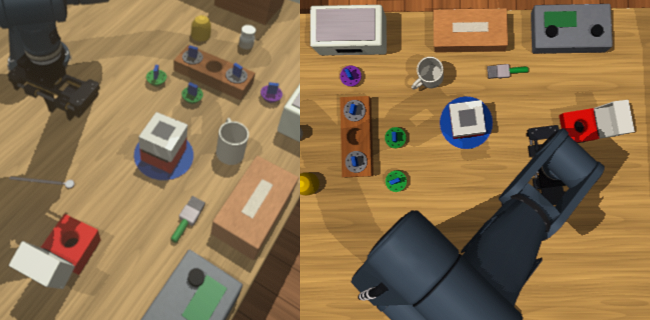

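The mat pod's lid is flat at z 0.111, level across its whole width. Both spare cups hang flat in the outer caddy slots, and the other pod and the bystanders haven't been disturbed. I'm handing in.

```bash
python3 -c "
from rig import bot
print(bot.hand_in())"
```

```text
the job is handed in; nothing more can be done
None
```

I handed the job in at about 28 s: the middle cup sits flat in the pod on the mat with its lid shut, the first cup I tried is back in its slot, and the third never needed moving; the hand-in returned no verdict.

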